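# Draw the label scanner from its holder and aim it at a bottle label

### The job

Draw the hand-held label scanner up out of its bench holder, turn it from upright to lean about 35 degrees from the vertical and aim its nose window at the middle of the label of the white bottle with the blue cap, from in front of the label and about 8 cm away from it. Finish while still holding the scanner there, raised, steady and aimed; do not put it down or let go, and leave the bottles and the beaker standing where they are.

Things in the scene. Friction and masses are not known exactly. Their poses are not given: they have to be found in the camera images.
- holder: fixed grey bench holder: a flat foot 110 x 84 x 8 mm with an upright rectangular socket on it, outside 40 x 34 mm, inside 30 mm (its x) by 24 mm (its y), socket floor 8 mm and rim 68 mm above the worktop. Origin at the centre of its underside, z up.
- scanner_centre (a point): centre (half-way along) of the loose stick scanner, 160 mm long, 0.12 kg, upright in the holder at the start, nose down. Own z runs from nose to tail. White grip section 32 (x) x 24 (y) mm, from 16 mm below the centre to 80 above; grasp its flat black faces (+y, -y, 24 mm apart) 30 to 50 mm above the centre. At the start the centre is 88 mm and the tail 168 mm above the worktop
- scanner_nose (a point): middle of the scanner's window, the flat red end of its nose, 80 mm from its centre; same axes as the centre: it looks out along its own -z. Black nose section 26 (x) x 20 (y) mm, 66 mm long, in the socket with 2 mm play all round; orange button on the scanner's -x face, near the tail
- label (a point): middle of the paper label of the white bottle with the blue cap: on the bottle's side, 21 mm above its foot and 16.5 mm from its upright axis. Axes are the bottle's: z up, and the label faces along -x, roughly towards the robot.
- white_bottle: white reagent bottle with blue cap, diameter 33 mm, 66 mm high, loose, stands on the worktop; its label is the target. Origin at the centre of its foot, z up, the label on its -x side
- amber_bottle: bystander: amber bottle with black cap, diameter 34 mm, 78 mm high, loose; origin at the centre of its foot, z up
- dropper_bottle: bystander: amber bottle with black collar and red dropper top, diameter 38 mm, 111 mm high, loose; origin at the centre of its foot, z up
- beaker: bystander: small clear beaker, diameter 45 mm, 58 mm high, loose; origin at the centre of its foot, z up

How it is judged:
On the way:
1. the scanner has been drawn up out of the holder in the grip: its nose is above the rim (height (world z) of scanner_nose above 0.073 m and contact force between scanner and the fingers above 1 N), for 0.1 s.
At the end, for the whole second after the job is handed in: held still in the fingers, touching nothing else; nose over 40 mm, centre over 90 mm up; leaning 23 to 63 degrees; nose 45 to 125 mm from the label's middle, at most 69 degrees off its front, line of sight within 14 mm of the label's middle (scanner x and y); bottle upright (contact force between scanner and the fingers above 1 N and height (world z) of scanner_nose above 0.04 m and height (world z) of scanner_centre above 0.09 m and angle between scanner_centre's own z axis and vertical between 0.4 and 1.1 rad and distance between scanner_nose and label between 0.045 and 0.125 m and z of label in the frame of scanner_nose below -0.03 m and x of label in the frame of scanner_nose between -0.014 and 0.014 m and y of label in the frame of scanner_nose between -0.014 and 0.014 m and angle between the z axis of scanner_nose and the x axis of label, either way round below 1.2 rad and x of scanner_nose in the frame of label below -0.015 m and linear speed of scanner below 0.02 m/s and angular speed of scanner below 0.2 rad/s and contact force between scanner and holder below 0.1 N and contact force between scanner and white_bottle below 0.1 N and contact force between scanner and amber_bottle below 0.1 N and contact force between scanner and dropper_bottle below 0.1 N and contact force between scanner and beaker below 0.1 N and angle between white_bottle's own z axis and vertical below 0.15 rad); the arm keeps its last pose, push and grip.
It fails at once if a bottle or the beaker was shifted by more than 15 mm or tipped (distance of any of white_bottle, amber_bottle, dropper_bottle, beaker from where it was at the start of the episode above 0.015 m or angle between any of white_bottle, amber_bottle, dropper_bottle, beaker's own z axis and vertical above 0.3 rad).
It also fails if it takes over 35 s, if anything falls off the work surface, if the arm or the gripper's body presses on something with over 40 N, if the wrist force passes 120 N, or if a joint passes its speed limit or range.

### The arm

A 6-joint arm with a two-finger parallel gripper is mounted at the origin on a cart in front of the work surface, level with it; the furniture and walls round the work are solid. World frame = base frame: x ahead of the robot, y to its left, z up, the work surface at z = 0. Lengths are in m, angles in rad, forces in N, time in s.
With the tool pointing down it reaches from about 0.35 to 0.975 m from the base axis. Payload 4.9 kg.
Tool frame: the origin (TCP) lies midway between the tips of the shut fingers; the grasp point (between the pads) lies 19 mm behind it; z points along the fingers, y is the line along which they close (so a half turn about z gives the same grasp; the last joint's range is limited). The gripper opens to 85 mm and grips with 20 to 120 N. Pads are 22 mm wide; open, the fingers measure 114 mm over their backs; the gripper's body (76 mm by 85 mm) begins 54 mm behind the grasp point. The pads swing forward as they close: fully open they stand 13 mm farther back than shut.
Start: joints at [1.228, 0.053, 1.613, -0, 1.476, -0.119], TCP at [0.139, 0.609, 0.231] pointing down, gripper open.
Joint ranges: [-3.01, 3.01], [-1.01, 2.22], [0.06, 2.58], [-1.02, 4.17], [0.09, 2.62], [-3.14, 3.14]. Speed limits (rad/s): [2.57, 2.57, 3.14, 3.14, 3.14, 3.14].

### API

Orientations are given as a unit quaternion [w, x, y, z].
In Python, from plant import * gives the robot as it stands.
- The arm moves only by the tool jog_arm, never from a script. Its argument "targets" is a list of rows, each a list of 3 entries, a list of its own where there are three numbers: the shift along the tool's x, y, z in units of 25 mm (1.0 is 25 mm), then the turn, a rotation vector about the tool's x, y, z in units of 8 degrees (1.0 is 8 degrees), then the opening in per cent of the stroke, from 0 (shut) to 100 (fully open). A call has 1 to 8 rows; each row is the pose to reach, as a shift and turn from the pose commanded when the call began, along the tool's axes at that moment; what a row does not reach only later rows make up. A row lasts 1/8 s, in which the tool goes at most 62.5 mm and 10.7 degrees, less where a joint would pass 70% of its speed; a pose out of reach is approached as far as the arm can. A call with a gripper value outside its range is refused whole. The fingers move at their own pace and stop on an object; the grip force is fixed at half the most. Time passes only in rows, so rows that repeat a pose let the fingers close. It gives the time, the measured TCP pose, the force, the opening and the grip force at its end, in the units of the state.
- state(): the state, without advancing time (a new reading comes with each control period).
- grab_frame(name): name is "scene" or "top" or "wrist"; returns (picture, depth): 384x512x3 uint8, red, green, blue; 384x512 float32, m along the optical axis (not along the pixel's ray), 0 where there is no reading.
- camera_params(name): a dict with "fovy" (degrees; the focal length in pixels is half the picture's height over the tangent of half this angle, whatever the lens; pixels are square), "cx", "cy" (the principal point, pixels), "rvec" (rotation vector, rad) and "tvec" (3), from world to camera coordinates, as OpenCV has them; the wrist camera has in their place "hand_eye" (4x4, takes a point from camera to tool coordinates, whose origin is the TCP and whose axes are the flange's). Camera axes: x right, y down, z forward; pixel columns grow to the right and rows downward; lengths in m; the calibration is good to about 2 mm. A picture is of the moment at which its call begins: read the wrist's pose just before it. camera_params takes no time and is no camera call.
- job_done(): hands the job in; it is judged then, once.
The state is a dict: "time": time; "joint_pos": joint angles; "joint_vel": joint speeds; "joint_efforts": joint torques, N m; "tool_pos": TCP position; "tool_rot": TCP orientation; "contact_force": force on the tool from outside, world axes, zero at the start; "ft_torque": the same for the moment, N m; "gripper_width": opening from 0.0 (shut) to 1.0 (fully open); "grasp_force": force on a finger pad.
Only numpy, scipy, OpenCV 4.12 (cv2) and the standard library are available. Lean on these libraries where they do the work, as an engineer would, in place of code of your own. Each camera call takes 0.05 s, during which the arm holds its last target. There are 200 camera calls.

## Working session

There is one attempt and no reset: what is moved stays moved. The work goes in short steps, Python scripts to look and compute and a tool call to move; the robot and the scene stay as the last step left them, time stands still between calls to the robot, and variables do not carry over. Pictures are saved under pics/ and viewed, at most 10 in all, crops included, and the job is handed in when it is done.

Besides the shell and the picture viewer there is one more tool, called after "Emit:" in YAML: its name, and indented under it one key for each argument. jog_arm: Moves the arm, as the interface text tells. Its arguments: {"type":"object","properties":{"targets":{"type":"array"}},"required":["targets"]}

```bash
mkdir -p pics; cat > h.py <<'E'
from plant import *
import numpy as np, cv2
from scipy.spatial.transform import Rotation as R
def T_wc(name, s=None):
    p=camera_params(name); M=np.eye(4)
    if 'hand_eye' in p:
        q=s['tool_rot']; M[:3,:3]=R.from_quat([q[1],q[2],q[3],q[0]]).as_matrix(); M[:3,3]=s['tool_pos']
        return M@np.array(p['hand_eye'])
    M[:3,:3]=cv2.Rodrigues(np.array(p['rvec'],float))[0]; M[:3,3]=np.ravel(p['tvec'])
    return np.linalg.inv(M)
def cloud(name):
    s=state(); im,d=grab_frame(name); p=camera_params(name); M=T_wc(name,s)
    f=im.shape[0]/2/np.tan(np.radians(p['fovy'])/2)
    v,u=np.mgrid[:im.shape[0],:im.shape[1]]
    P=np.stack([(u-p['cx'])/f*d,(v-p['cy'])/f*d,d],-1)@M[:3,:3].T+M[:3,3]
    P[d==0]=np.nan
    return im,d,P
E
python3 - <<'E'
from h import *
for n in ['scene','top','wrist']:
    im,d,P=cloud(n); np.savez(f'{n}0.npz',im=im,d=d,P=P); cv2.imwrite(f'pics/{n}0.png',im[:,:,::-1])
    print(n,camera_params(n))
a,b=[cv2.imread(f'pics/{n}0.png') for n in('scene','top')]
cv2.imwrite('pics/both.png',cv2.resize(np.vstack([a,b]),(780,1170))[:,:]) 
print(state())
E
```

```text
scene {'fovy': 45.02124905050597, 'cx': 251.13530601187864, 'cy': 191.55090887488464, 'rvec': array([ 2.09332742, -1.16773953,  0.5112858 ]), 'tvec': array([-0.13794649,  0.49511997,  0.58519086])}
top {'fovy': 52.667881938629435, 'cx': 253.85905920884275, 'cy': 191.56235225242884, 'rvec': array([ 2.12038638, -2.15677961,  0.1954701 ]), 'tvec': array([0.24421071, 0.61902492, 0.84137702])}
wrist {'fovy': 62.55495981671384, 'cx': 252.96801192019873, 'cy': 189.95393415840346, 'hand_eye': array([[ 2.23392071e-04, -9.62221550e-01, -2.72267587e-01,
         6.87962241e-02],
       [ 9.99999424e-01,  5.00697490e-04, -9.49029505e-04,
        -5.33489213e-04],
       [ 1.04950034e-03, -2.72267218e-01,  9.62221108e-01,
        -1.42847003e-01],
       [ 0.00000000e+00,  0.00000000e+00,  0.00000000e+00,
         1.00000000e+00]])}
{'time': 0.15, 'joint_pos': array([ 1.22796737e+00,  5.32190021e-02,  1.61400338e+00, -3.64474014e-05,
        1.47598584e+00, -1.18964646e-01]), 'joint_vel': array([-1.22172813e-03,  9.97363825e-05, -5.62693816e-03, -2.10969107e-03,
        5.99978329e-05, -1.11796617e-03]), 'joint_efforts': array([ 4.36385781e-04, -3.94242990e+01, -3.70721519e+01, -1.36870599e-04,
        4.69871724e-03, -2.25164808e-05]), 'tool_pos': array([0.13857019, 0.60893832, 0.23032208]), 'tool_rot': array([-1.67202758e-04,  1.11696806e-01,  9.93742004e-01, -7.90497815e-04]), 'contact_force': array([ 1.07690251, -0.05456456,  0.90179726]), 'ft_torque': array([-0.00858898, -0.00851879, -0.04052   ]), 'grasp_force': 0.0, 'gripper_width': 0.9979765982281266}
```

View pics/scene0.png

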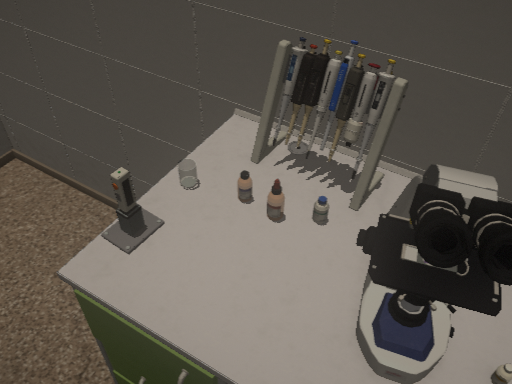

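View pics/top0.png

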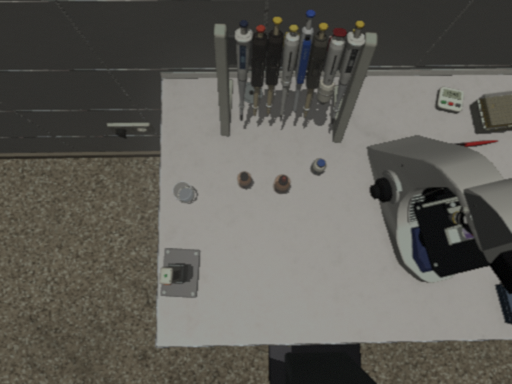

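The scene view shows the scanner upright in its holder at about (122,190), the beaker at (188,175), the amber bottle at (245,186), the dropper bottle at (275,200) and the blue-capped bottle at (321,208). In the top view the holder foot is at (180,273) and the blue cap at (320,164).

```bash
python3 - <<'E'
from h import *
for n,pts in [('top',dict(tail=(167,275),foot=(190,290),bottle=(320,163),amber=(244,177),drop=(283,181),beaker=(184,192),table=(250,250))),('scene',dict(tail=(121,175),bottle=(322,200),amber=(245,175),table=(250,260)))]:
    z=np.load(n+'0.npz');P=z['P']
    for k,(u,v) in pts.items(): print(n,k,P[v,u].round(3))
z=np.load('top0.npz');P=z['P'];im=z['im']
def blob(c,r,lo,hi,P=P):
    m=(np.hypot(P[...,0]-c[0],P[...,1]-c[1])<r)&(P[...,2]>lo)&(P[...,2]<hi); q=P[m]
    return len(q),q.mean(0).round(4),q.min(0).round(3),q.max(0).round(3)
t=P[275,167];
Ps=np.load('scene0.npz')['P']
for nm,Q in(('top',P),('scene',Ps)):
    print(nm,'tail',blob(t,.04,.155,.18,Q),'\nfoot',blob(t,.1,.005,.02,Q))
    for k,(u,v),h in(('bottle',(320,163),.066),('amber',(244,177),.078),('drop',(283,181),.111),('beaker',(184,192),.058)):
        print(k,blob(P[v,u],.05,h-.012,h+.01,Q),'\n  all',blob(P[v,u],.035,.012,.2,Q))
a=cv2.imread('pics/scene0.png'); w=cv2.imread('pics/wrist0.png');b=cv2.imread('pics/top0.png')
A=cv2.resize(a[150:250,80:210],None,fx=3,fy=3,interpolation=2); B=cv2.resize(b[235:310,140:220],None,fx=4,fy=4,interpolation=2)
C=cv2.resize(a[160:235,225:345],None,fx=3,fy=3,interpolation=2);D=cv2.resize(b[150:200,270:350],None,fx=4,fy=4,interpolation=2)
o=np.zeros((600,800,3),np.uint8)
for I,y,x in((A,0,0),(B,0,400),(C,305,0),(D,305,400)): o[y:y+I.shape[0],x:x+I.shape[1]]=I
cv2.imwrite('pics/crops.png',o)
E
```

```text
top tail [0.443 0.405 0.167]
top foot [0.402 0.385 0.009]
top bottle [0.685 0.08  0.063]
top amber [0.652 0.256 0.076]
top drop [0.638 0.17  0.098]
top beaker [ 0.634  0.403 -0.   ]
top table [0.491 0.245 0.001]
scene tail [0.439 0.402 0.167]
scene bottle [0.683 0.078 0.065]
scene amber [0.651 0.253 0.078]
scene table [0.506 0.15  0.002]
top tail (219, array([0.4431, 0.4079, 0.1659]), array([0.428, 0.396, 0.156]), array([0.459, 0.422, 0.171])) 
foot (1053, array([0.4435, 0.4041, 0.0074]), array([0.386, 0.364, 0.005]), array([0.499, 0.454, 0.019]))
bottle (61, array([0.6859, 0.0803, 0.0636]), array([0.677, 0.07 , 0.055]), array([0.695, 0.088, 0.068])) 
  all (192, array([0.6822, 0.0829, 0.0481]), array([0.67 , 0.065, 0.013]), array([0.703, 0.096, 0.068]))
amber (60, array([0.6547, 0.2567, 0.0767]), array([0.646, 0.249, 0.07 ]), array([0.664, 0.265, 0.08 ])) 
  all (201, array([0.6507, 0.2568, 0.0581]), array([0.639, 0.242, 0.013]), array([0.672, 0.273, 0.08 ]))
drop (25, array([0.6426, 0.1694, 0.1056]), array([0.637, 0.163, 0.1  ]), array([0.648, 0.175, 0.112])) 
  all (262, array([0.
[... 652 characters left out ...]
0.0426]), array([0.669, 0.062, 0.012]), array([0.697, 0.095, 0.07 ]))
amber (69, array([0.6534, 0.2547, 0.0756]), array([0.646, 0.247, 0.066]), array([0.665, 0.266, 0.081])) 
  all (359, array([0.6482, 0.2512, 0.0484]), array([0.636, 0.238, 0.012]), array([0.667, 0.272, 0.081]))
drop (32, array([0.6409, 0.1678, 0.1062]), array([0.637, 0.163, 0.099]), array([0.646, 0.174, 0.113])) 
  all (521, array([0.6343, 0.1643, 0.0577]), array([0.624, 0.149, 0.012]), array([0.654, 0.185, 0.113]))
beaker (180, array([0.6287, 0.3992, 0.0538]), array([0.606, 0.376, 0.046]), array([0.65 , 0.423, 0.063])) 
  all (452, array([0.6258, 0.3966, 0.0404]), array([0.605, 0.375, 0.012]), array([0.651, 0.423, 0.063]))
```

View pics/crops.png

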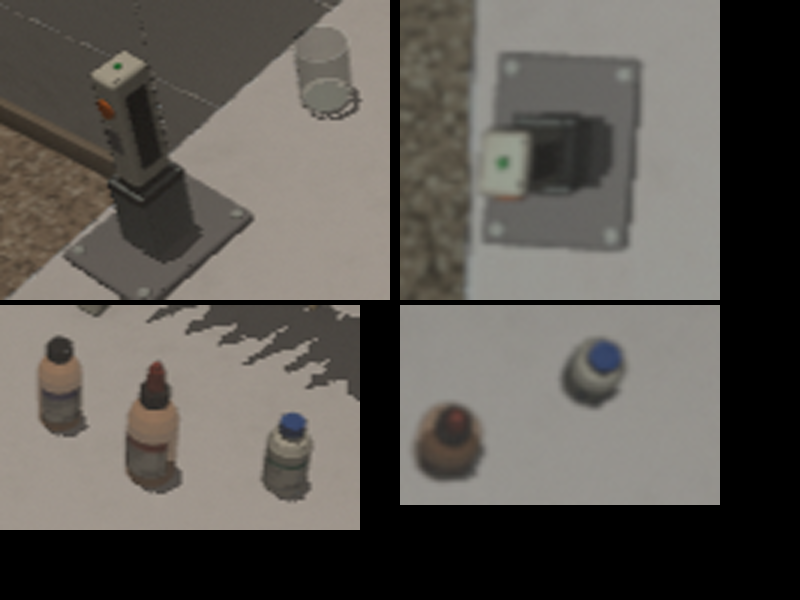

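View pics/wrist0.png

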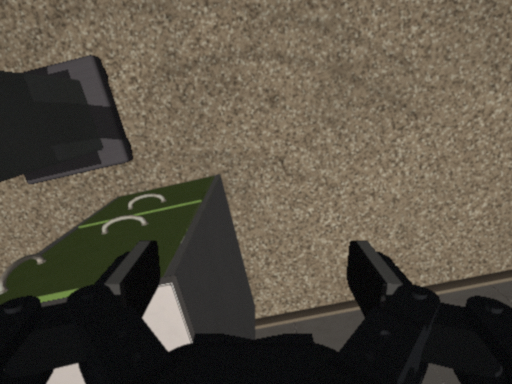

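The crops show the scanner's button and the holder's long side along world x, with a slight yaw. The black grip faces point along ±y, and the label is the grey band low on the robot side of the bottle. The wrist view shows only cabinet and floor. Next I'll get the yaw and the approach move.

```bash
cat >> h.py <<'E'
def tool():
    s=state(); q=s['tool_rot']; return np.array(s['tool_pos']),R.from_quat([q[1],q[2],q[3],q[0]])
def need(p,Rm,base=None):
    p0,R0=base or tool(); Rm=R.from_matrix(Rm)
    return (R0.inv().apply(np.array(p)-p0)/.025).round(2),(np.degrees((R0.inv()*Rm).as_rotvec())/8).round(2)
def down(yaw): # tool y along scanner y (yaw), z down
    c,s=np.cos(yaw),np.sin(yaw); return np.array([[-c,-s,0],[-s,c,0],[0,0,-1.]])
E
python3 - <<'E'
from h import *
for n in('top','scene'):
    P=np.load(n+'0.npz')['P']
    for lo,hi,r in((.005,.012,.08),(.16,.175,.03)):
        m=(np.hypot(P[...,0]-.4425,P[...,1]-.407)<r)&(P[...,2]>lo)&(P[...,2]<hi)
        m=cv2.morphologyEx(m.astype(np.uint8),cv2.MORPH_OPEN,np.ones((3,3)))>0
        print(n,lo,cv2.minAreaRect((P[m][:,:2]*1000).astype(np.float32)))
print(tool()[0],need([.4425,.407,.27],down(np.radians(-4))))
E
```

```text
top 0.005 ((442.7022705078125, 407.32781982421875), (80.09627532958984, 107.37400817871094), 88.9721908569336)
top 0.16 ((443.2425231933594, 408.98358154296875), (24.825153350830078, 30.371328353881836), 88.31328582763672)
scene 0.005 ((443.105224609375, 408.2305908203125), (84.5045166015625, 110.41056823730469), 85.8476333618164)
scene 0.16 ((442.18756103515625, 408.1085510253906), (25.82037353515625, 31.214387893676758), 89.92462158203125)
[0.13857019 0.60893832 0.23032208] (array([-13.65,  -5.18,  -1.58]), array([-0.01, -0.  , -1.1 ]))
```

Emit:
jog_arm:
  targets:
    - [[-2.3,-0.9,-1.6],[0,0,-0.4],100]
    - [[-4.6,-1.8,-1.6],[0,0,-0.8],100]
    - [[-6.9,-2.6,-1.6],[0,0,-1.2],100]
    - [[-9.2,-3.5,-1.6],[0,0,-1.35],100]
    - [[-11.5,-4.4,-1.6],[0,0,-1.35],100]
    - [[-13.65,-5.14,-1.6],[0,0,-1.35],100]
    - [[-13.65,-5.14,-1.6],[0,0,-1.35],100]
    - [[-13.65,-5.14,-1.6],[0,0,-1.35],100]

```text
time: 1.15
tool_pos: [0.4426, 0.4083, 0.2708]
tool_rot: [-0.001, 0.018, 1.0, -0.0]
contact_force: [-0.2, 1.3, 0.3]
gripper_width: 0.999
grasp_force: 0.0
```

```bash
python3 - <<'E'
from h import *
im,d,P=cloud('wrist'); np.savez('w1.npz',im=im,d=d,P=P); cv2.imwrite('pics/w1.png',im[:,:,::-1])
print(tool()[0],tool()[1].as_matrix().round(3))
for lo,hi,r in((.005,.012,.08),(.155,.178,.03)):
    m=(np.hypot(P[...,0]-.4425,P[...,1]-.408)<r)&(P[...,2]>lo)&(P[...,2]<hi)
    m=cv2.morphologyEx(m.astype(np.uint8),cv2.MORPH_OPEN,np.ones((3,3)))>0
    if m.any(): print(lo,cv2.minAreaRect((P[m][:,:2]*1000).astype(np.float32)),P[m].mean(0))
print(need([.4428,.4083,.106],down(np.radians(-2))))
E
```

```text
[0.44207839 0.40884367 0.2709944 ] [[-0.999  0.034 -0.001]
 [ 0.034  0.999 -0.   ]
 [ 0.001 -0.    -1.   ]]
0.005 ((441.40399169921875, 407.9255065917969), (83.8770523071289, 109.34723663330078), 85.5964126586914) [0.43044273 0.40795937 0.00800143]
0.155 ((441.9065246582031, 408.3061218261719), (23.937490463256836, 32.15884017944336), 85.59264373779297) [0.44002549 0.40836866 0.16720291]
(array([-0.04, -0.02,  6.6 ]), array([-0.  , -0.01,  0.  ]))
```

View pics/w1.png

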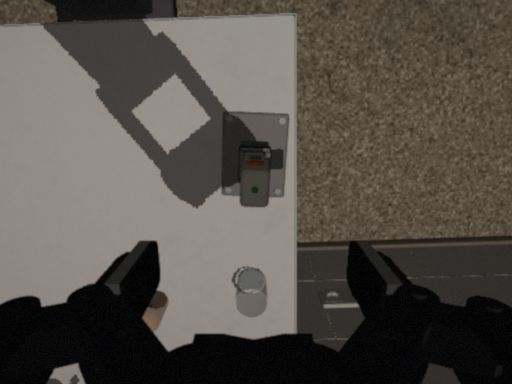

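The wrist view shows the scanner tail at (255,190), centred between the fingers, with the button on the robot side. Its measured size of 23.9 x 32.2 mm matches the spec, and the yaw is -4.4°. Descending to grasp.

Emit:
jog_arm:
  targets:
    - [[0,0,1.6],[0,0,0.3],100]
    - [[0,0,3.2],[0,0,0.3],100]
    - [[0,0,4.8],[0,0,0.3],100]
    - [[0,0,5.9],[0,0,0.3],100]
    - [[0,0,6.6],[0,0,0.3],100]
    - [[0,0,6.6],[0,0,0.3],100]

```text
time: 1.95
tool_pos: [0.4414, 0.4085, 0.105]
tool_rot: [-0.001, 0.038, 0.999, -0.001]
contact_force: [0.0, -0.7, -0.1]
gripper_width: 0.999
grasp_force: 0.0
```

Emit:
jog_arm:
  targets:
    - [[0,0,0],[0,0,0],0]
    - [[0,0,0],[0,0,0],0]
    - [[0,0,0],[0,0,0],0]
    - [[0,0,0],[0,0,0],0]
    - [[0,0,0],[0,0,0],0]
    - [[0,0,0],[0,0,0],0]
    - [[0,0,0],[0,0,0],0]
    - [[0,0,0],[0,0,0],0]

```text
time: 2.95
tool_pos: [0.4435, 0.4089, 0.1073]
tool_rot: [0.001, 0.039, 0.999, 0.001]
contact_force: [0.4, 1.6, 4.9]
gripper_width: 0.271
grasp_force: 55.6
```

Emit:
jog_arm:
  targets:
    - [[0,0,-0.5],[0,0,0],0]
    - [[0,0,-1.2],[0,0,0],0]
    - [[0,0,-2.0],[0,0,0],0]
    - [[0,0,-2.8],[0,0,0],0]
    - [[0,0,-3.6],[0,0,0],0]
    - [[0,0,-4.4],[0,0,0],0]
    - [[0,0,-4.8],[0,0,0],0]
    - [[0,0,-4.8],[0,0,0],0]

```text
time: 3.95
tool_pos: [0.4433, 0.4086, 0.2275]
tool_rot: [0.001, 0.039, 0.999, 0.001]
contact_force: [-0.2, 0.0, -1.8]
gripper_width: 0.274
grasp_force: 55.2
```

```bash
python3 - <<'E'
from h import *
print(tool()[0])
im,d,P=cloud('scene'); np.savez('s2.npz',im=im,d=d,P=P)
B=cv2.resize(im[100:260,60:380,::-1],None,fx=2.4,fy=2.4,interpolation=2)
cv2.imwrite('pics/s2.png',B)
E
```

```text
[0.44329464 0.40863455 0.22746001]
```

View pics/s2.png

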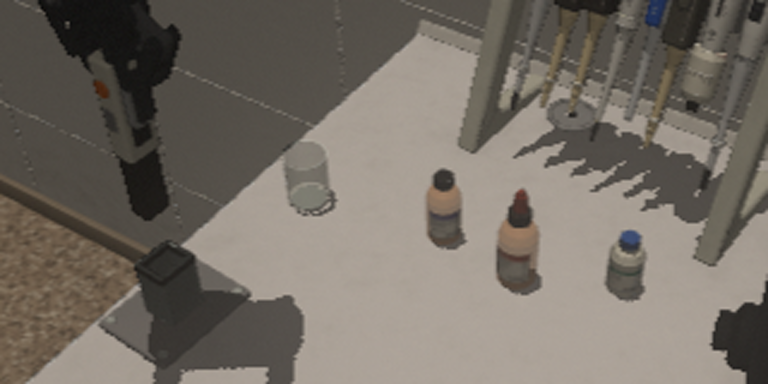

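The scanner is held clear of the holder, hanging straight under the gripper with its nose at crop pixel (150,212). Next comes a standoff pose, already aimed but 14 cm off, to check the label's facing with the wrist camera.

```bash
cat >> h.py <<'E'
def aim(lab,lean,phi,dist,off=.098):
    l,f=np.radians([lean,phi]); d=np.array([np.sin(l)*np.cos(f),np.sin(l)*np.sin(f),-np.cos(l)])
    y=np.array([-np.sin(f),np.cos(f),0]); return np.array(lab)-(dist+off)*d, np.stack([np.cross(y,d),y,d],1)
E
python3 - <<'E'
from h import *
print(*need(*aim([.6675,.0795,.021],38,0,.14)))
E
```

```text
[ -4.13 -12.87   0.71] [-0.18 -4.75 -0.53]
```

Emit:
jog_arm:
  targets:
    - [[-0.3,-1.0,0],[0,-0.3,0],0]
    - [[-0.9,-2.8,0],[0,-1.0,-0.1],0]
    - [[-1.5,-4.7,0.2],[-0.1,-1.7,-0.2],0]
    - [[-2.1,-6.6,0.3],[-0.1,-2.4,-0.3],0]
    - [[-2.7,-8.5,0.4],[-0.1,-3.1,-0.4],0]
    - [[-3.3,-10.4,0.5],[-0.2,-3.8,-0.5],0]
    - [[-3.9,-12.1,0.7],[-0.2,-4.5,-0.5],0]
    - [[-4.1,-12.9,0.7],[-0.2,-4.75,-0.5],0]

```text
time: 5.0
tool_pos: [0.5185, 0.0769, 0.2052]
tool_rot: [0.324, 0.003, 0.946, 0.001]
contact_force: [-0.3, -0.2, -0.9]
gripper_width: 0.272
grasp_force: 55.6
```

Emit:
jog_arm:
  targets:
    - [[0,0,0],[0,0,0],0]
    - [[0,0,0],[0,0,0],0]
    - [[0,0,0],[0,0,0],0]

```text
time: 5.38
tool_pos: [0.5204, 0.0799, 0.209]
tool_rot: [0.326, 0.002, 0.946, 0.001]
contact_force: [-0.3, 0.5, -1.6]
gripper_width: 0.273
grasp_force: 55.6
```

```bash
python3 - <<'E'
from h import *
print(tool()[0],tool()[1].as_matrix().round(3))
im,d,P=cloud('wrist'); np.savez('w3.npz',im=im,d=d,P=P)
s,ds,Ps=cloud('scene'); np.savez('s3.npz',im=s,d=ds,P=Ps)
o=np.vstack([im[:290],]) 
A=cv2.resize(im[60:300,130:400],(540,480),interpolation=2); 
B=cv2.resize(s[150:240,230:350],(240,180),interpolation=2)
o=np.zeros((480,790,3),np.uint8); o[:,:540]=A; o[:180,545:785]=B; o[200:380,545:785]=cv2.resize(im,(240,180))
cv2.imwrite('pics/w3.png',cv2.convertScaleAbs(o[:,:,::-1],alpha=1.5))
E
```

```text
[0.52035141 0.07990471 0.20896077] [[-0.788  0.002  0.616]
 [ 0.004  1.     0.002]
 [-0.616  0.004 -0.788]]
```

View pics/w3.png

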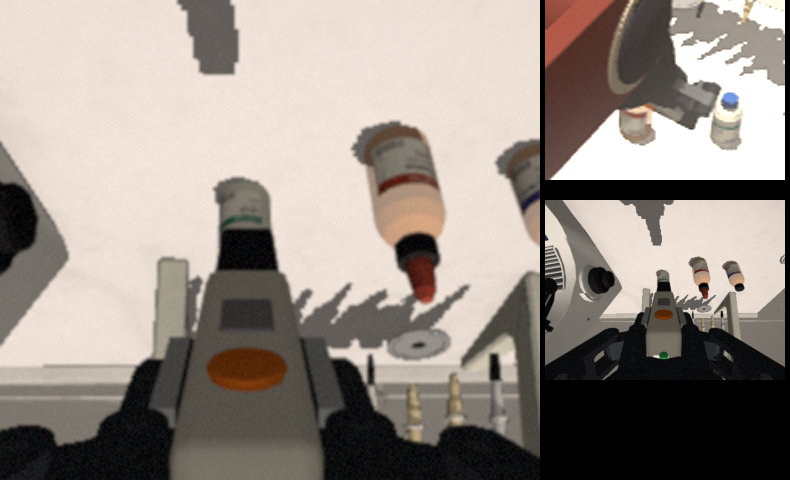

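The bottle sits at crop (245,205) straight beyond the nose, with its label and green stripe facing the camera. I'll zoom in to find the label's side edges.

```bash
python3 - <<'E'
from h import *
z=np.load('w3.npz'); im=z['im']; P=z['P']
A=cv2.resize(im[140:200,225:285],(600,600),interpolation=0)
cv2.imwrite('pics/w3z.png',cv2.convertScaleAbs(A[:,:,::-1],alpha=1.6))
for v in range(152,176,4): print(v,[tuple(im[v,u]) for u in range(238,267,3)])
for v in (158,164,170): print(v,P[v,242:264:3].round(3).tolist())
m=(np.hypot(P[...,0]-.684,P[...,1]-.0795)<.025)&(P[...,2]>.01)&(P[...,2]<.05); q=P[m]
from scipy.optimize import least_squares
r=least_squares(lambda c:np.hypot(q[:,0]-c[0],q[:,1]-c[1])-.0165,[.684,.08],loss='soft_l1',f_scale=.001); print(m.sum(),r.x,np.abs(r.fun).mean(),q[:,1].min(),q[:,1].max())
for n in('top0','scene0'):
    Q=np.load(n+'.npz')['P']; m=(np.hypot(Q[...,0]-.684,Q[...,1]-.0795)<.025)&(Q[...,2]>.01)&(Q[...,2]<.045); q=Q[m]
    r=least_squares(lambda c:np.hypot(q[:,0]-c[0],q[:,1]-c[1])-.0165,[.684,.08],loss='soft_l1',f_scale=.001); print(n,m.sum(),r.x)
E
```

```text
152 [(np.uint8(124), np.uint8(118), np.uint8(112)), (np.uint8(66), np.uint8(62), np.uint8(61)), (np.uint8(68), np.uint8(64), np.uint8(60)), (np.uint8(76), np.uint8(72), np.uint8(65)), (np.uint8(75), np.uint8(72), np.uint8(64)), (np.uint8(79), np.uint8(74), np.uint8(67)), (np.uint8(79), np.uint8(76), np.uint8(68)), (np.uint8(96), np.uint8(90), np.uint8(84)), (np.uint8(157), np.uint8(148), np.uint8(142)), (np.uint8(159), np.uint8(151), np.uint8(144))]
156 [(np.uint8(75), np.uint8(71), np.uint8(69)), (np.uint8(61), np.uint8(59), np.uint8(54)), (np.uint8(69), np.uint8(65), np.uint8(58)), (np.uint8(75), np.uint8(71), np.uint8(64)), (np.uint8(86), np.uint8(80), np.uint8(74)), (np.uint8(87), np.uint8(82), np.uint8(74)), (np.uint8(88), np.uint8(84), np.uint8(76)), (np.uint8(83), np.uint8(77), np.uint8(71)), (np.uint8(79), np.uint8(75), np.uint8(67)), (np.uint8(157), np.uint8(149), np.uint8(142))]
160 [(np.uint8(78), np.uint8(74), np.uint8(71)), (np.uint8(48), np.uint8(45), np.uint8(43)), (np.uint8(74), np.uint8(69), np.uint8(64)), (np.uint8(82), np.uint8(78), np.uint8(71)), (np.uint8(87), np
[... 1615 characters left out ...]
 0.066, 0.012], [0.67, 0.07, 0.016], [0.671, 0.073, 0.016], [0.67, 0.077, 0.016], [0.669, 0.081, 0.017], [0.67, 0.085, 0.016], [0.674, 0.088, 0.013], [0.679, 0.092, 0.009]]
164 [[0.675, 0.066, 0.022], [0.671, 0.07, 0.025], [0.67, 0.073, 0.026], [0.669, 0.077, 0.027], [0.67, 0.081, 0.026], [0.67, 0.084, 0.026], [0.674, 0.088, 0.023], [0.678, 0.092, 0.019]]
170 [[0.675, 0.066, 0.031], [0.672, 0.07, 0.034], [0.67, 0.074, 0.036], [0.67, 0.077, 0.036], [0.669, 0.081, 0.036], [0.671, 0.084, 0.035], [0.672, 0.088, 0.034], [0.679, 0.092, 0.028]]
466 [0.68602996 0.07765256] 0.000385147030302484 0.061781036253557464 0.09368108228874512
top0 65 [0.68709277 0.07893865]
scene0 170 [0.68790224 0.07920521]
```

View pics/w3z.png

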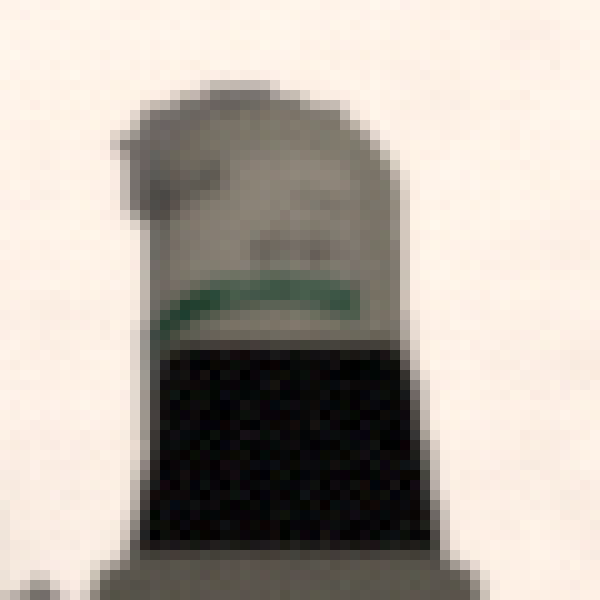

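The green stripe's +y end is visible at zoom pixel (355,300), while its other end wraps past the left edge at (155,325). So the label is turned towards -y. I'll measure the stripe's angular extent across all the views.

```bash
python3 - <<'E'
from h import *
c=np.array([.6865,.0785])
for n in('w3','scene0','top0','s2','s3'):
    z=np.load(n+'.npz'); im=z['im'].astype(int); P=z['P']
    if n=='scene0': print('scenecam',T_wc('scene')[:3,3], 'top',T_wc('top')[:3,3])
    b=(np.hypot(P[...,0]-c[0],P[...,1]-c[1])<.024)&(P[...,2]>.012)&(P[...,2]<.055)
    g=b&(im[...,1]-im[...,0]>(2))
    for nm,m in(('all',b),('green',g)):
        q=P[m]; 
        if len(q)==0: print(n,nm,0); continue
        a=np.degrees(np.arctan2(-(q[:,1]-c[1]),-(q[:,0]-c[0])))  # 0 = faces -x, + = towards -y
        print(n,nm,len(q),'ang pct',np.percentile(a,[0,5,50,95,100]).round(),'z',np.percentile(q[:,2],[5,95]).round(3))
z=np.load('scene0.npz');im=z['im']
A=cv2.resize(im[193:227,305:339],(400,400),interpolation=0);B=cv2.resize(np.load('top0.npz')['im'][150:184,302:336],(400,400),interpolation=0)
cv2.imwrite('pics/lab.png',cv2.convertScaleAbs(np.hstack([A,B])[:,:,::-1],alpha=1.4))
E
```

```text
w3 all 436 ang pct [-75. -57.   4.  62.  74.] z [0.013 0.038]
w3 green 74 ang pct [-36. -30.   5.  50.  59.] z [0.031 0.036]
scenecam [ 5.99295560e-04 -1.50523396e-01  7.64175181e-01] top [0.47257545 0.24629752 0.93099731]
scene0 all 252 ang pct [-105.  -64.   17.   98.  142.] z [0.015 0.053]
scene0 green 13 ang pct [-34. -23.  26.  61.  65.] z [0.031 0.037]
top0 all 133 ang pct [-179. -134.  -41.   64.  172.] z [0.018 0.052]
top0 green 1 ang pct [77. 77. 77. 77. 77.] z [0.048 0.048]
s2 all 249 ang pct [-116.  -63.   17.   98.  136.] z [0.015 0.053]
s2 green 14 ang pct [-24. -22.  22.  66.  73.] z [0.031 0.036]
s3 all 253 ang pct [-109.  -60.   17.   98.  134.] z [0.015 0.054]
s3 green 19 ang pct [-42. -36.  17.  64.  71.] z [0.032 0.037]
```

View pics/lab.png

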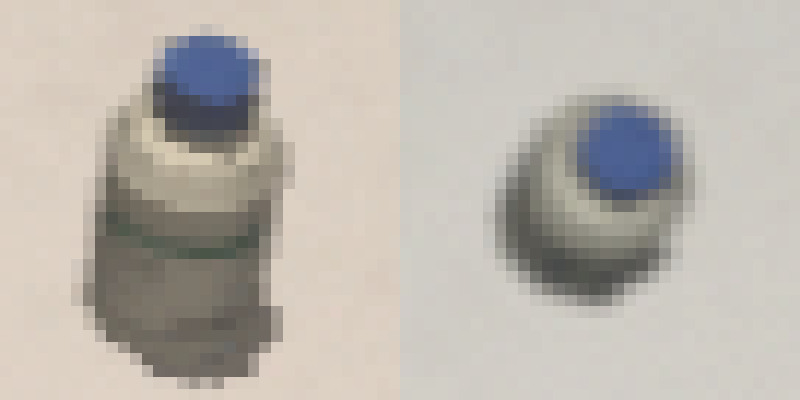

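In the scene view the stripe spans about -38° to +68° around the bottle axis, so the label faces about 15° towards -y, with its middle near (0.671, 0.074, 0.021). The nose edge in the wrist view is at row 174.5 against a predicted 174.9, so there is no slip in the grip.

```bash
python3 - <<'E'
from h import *
print(*need(*aim([.6708,.074,.021],38,6,.08)))
E
```

```text
[-0.13 -0.69  2.52] [-0.45  0.   -0.62]
```

Emit:
jog_arm:
  targets:
    - [[0,-0.2,0.4],[-0.1,0,-0.2],0]
    - [[0,-0.4,1.0],[-0.2,0,-0.3],0]
    - [[-0.1,-0.6,1.6],[-0.3,0,-0.4],0]
    - [[-0.1,-0.7,2.1],[-0.4,0,-0.5],0]
    - [[-0.1,-0.7,2.4],[-0.45,0,-0.6],0]
    - [[-0.1,-0.7,2.5],[-0.45,0,-0.6],0]
    - [[-0.1,-0.7,2.5],[-0.45,0,-0.6],0]
    - [[-0.1,-0.7,2.5],[-0.45,0,-0.6],0]

```text
time: 6.48
tool_pos: [0.5608, 0.0617, 0.1616]
tool_rot: [0.326, -0.048, 0.944, 0.017]
contact_force: [0.3, 0.5, -0.5]
gripper_width: 0.277
grasp_force: 55.6
```

Emit:
jog_arm:
  targets:
    - [[0,0,0],[0,0,0],0]
    - [[0,0,0],[0,0,0],0]
    - [[0,0,0],[0,0,0],0]
    - [[0,0,0],[0,0,0],0]

```text
time: 6.98
tool_pos: [0.5606, 0.0615, 0.1611]
tool_rot: [0.325, -0.048, 0.944, 0.017]
contact_force: [-0.2, 0.7, -0.7]
gripper_width: 0.277
grasp_force: 55.6
```

```bash
python3 - <<'E'
from h import *
p,r=tool(); M=r.as_matrix(); print(p,M.round(3),state()['time'],state()['grasp_force'])
nose=p+.098*M[:,2]; L=np.array([.6708,.074,.021]); print('nose',nose,'label in tool axes from nose (mm)',(M.T@(L-nose)*1000).round(1),'lean',np.degrees(np.arccos(-M[2,2])))
im,d,P=cloud('wrist'); s,ds,Ps=cloud('scene')
c=np.array([.6867,.0783])
for Q in(P,Ps):
    m=(np.hypot(Q[...,0]-c[0],Q[...,1]-c[1])<.03)&(Q[...,2]>.012)&(Q[...,2]<.07); print(m.sum(),Q[m].min(0).round(3),Q[m].max(0).round(3))
o=np.zeros((384,790,3),np.uint8); o[:,:384]=cv2.resize(im[60:252,150:342],(384,384),interpolation=2); o[:,390:774]=cv2.resize(s[80:272,200:392],(384,384),interpolation=2)
cv2.imwrite('pics/fin.png',cv2.convertScaleAbs(o[:,:,::-1],alpha=1.4))
E
```

```text
[0.56063359 0.06145246 0.16106636] [[-0.784 -0.101  0.613]
 [-0.079  0.995  0.063]
 [-0.616  0.001 -0.788]] 6.975 55.608070492744446
nose [0.62070417 0.06766829 0.08388548] label in tool axes from nose (mm) [-1.   1.1 80.6] lean 38.04192561386063
361 [0.668 0.061 0.012] [0.684 0.094 0.047]
42 [0.671 0.062 0.013] [0.696 0.076 0.068]
```

View pics/fin.png

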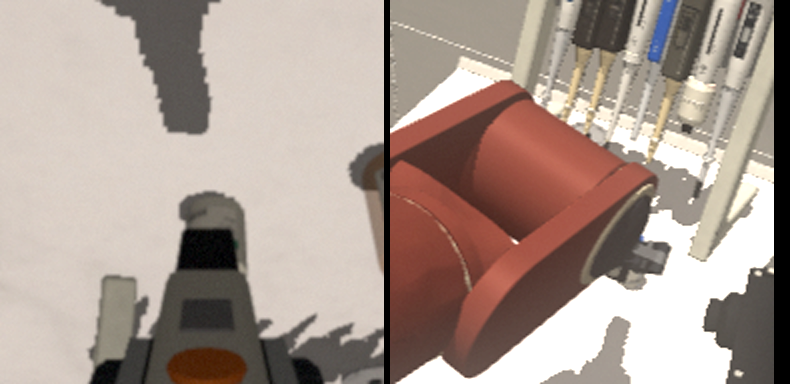

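The left view shows the nose at (208,250) pointing at the lower middle of the bottle's label side, at (212,220). The label is about 1 mm off the line of sight, 81 mm from the nose, with a 38° lean and a firm grip. Handing in.

```bash
python3 -c "
from plant import *
print(job_done())"
```

```text
the job is handed in; nothing more can be done
None
```

I handed the job in with the scanner held raised and steady in the grip, leaning 38° and aimed at the white bottle's label from about 8 cm; by my measurements the line of sight is about 1 mm off the label's middle, and the judge returned no verdict.

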